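# Set a guarded lever with the bent reach rod

### The arm

A 6-joint arm with a two-finger parallel gripper is mounted at the origin on a cart in front of the work surface, level with it; the furniture and walls round the work are solid. World frame = base frame: x ahead of the robot, y to its left, z up, the work surface at z = 0. Lengths are in m, angles in rad, forces in N, time in s.
With the tool pointing down it reaches from about 0.3 to 0.775 m from the base axis. Payload 14.6 kg.
Tool frame: the origin (TCP) lies at the very end of the fingers, on their centre line; the grasp point (between the pads) lies env.tcp_to_grasp behind it (env.tcp_to_grasp is the distance from the TCP to the grasp point, in m); z points along the fingers, y is the line along which they close (so a half turn about z gives the same grasp; the last joint's range is limited). The gripper opens to 94 mm and grips with 3 to 60 N. Pads are 16 mm wide; open, the fingers measure 119 mm over their backs; the gripper's body (75 mm by 177 mm) begins 78 mm behind the grasp point.
Start: joints at [-1.372, 0.3, 1.521, -0, 1.321, -0.067], TCP at [0.144, -0.531, 0.205] pointing down, gripper open.
Joint ranges: [-3.03, 3.03], [-0.79, 2.21], [0.23, 2.52], [-1.04, 4.18], [0, 3.07], [-2.55, 2.55]. Speed limits (rad/s): [2.22, 2.22, 2.57, 3.14, 3.14, 3.14].

### API

Orientations are given as a unit quaternion [w, x, y, z].
In Python, from workcell import read_state, cams, ticket, env gives the robot as it stands.
- The arm moves only by the tool jog_arm, never from a script. Its arguments are lists of equal length, an entry for each row: "translation": the shift along the world's x, y, z scaled (see below), a list of three; "dr": the turn, a rotation vector about the world's x, y, z scaled (see below), a list of three; "gripper": the closure, from 0 (fully open) to 1 (shut). A call has 1 to 20 rows; each row is the pose to reach, as a shift and turn from the pose commanded when the call began, turning the shorter way round; what a row does not reach only later rows make up. The controller multiplies each number of a shift by 0.4 m and each number of a turn by 360 degrees. A row lasts 1/10 s, in which the tool goes at most 50 mm and 8.59 degrees, less where a joint would pass 70% of its speed; a pose out of reach is approached as far as the arm can. A call with a number of a shift or a turn outside -1 to 1 is refused whole. A call with a gripper value outside its range is refused whole. The fingers move at their own pace and stop on an object; "squeeze" is the grip in N (left out, the last holds). Time passes only in rows, so rows that repeat a pose let the fingers close. It gives the time, the measured TCP pose, the force, the opening and the grip force at its end, in the units of the state.
- read_state(): the state, without advancing time (a new reading comes with each control period).
- cams.grab_frame(name): name is "side" or "top"; returns a dict with "image" (420x560x3 uint8, red, green, blue), "fov_y" (degrees; the focal length in pixels is half the picture's height over the tangent of half this angle, whatever the lens; pixels are square), "cx", "cy" (the principal point, pixels), "k1" (the pictures are not rectified: a ray, as slopes to the right and down, at radius r is drawn at 1 + k1 r^2 times it, then the intrinsics apply), "position" and "attitude" of the camera in the world. Camera axes: x right, y down, z forward; pixel columns grow to the right and rows downward; lengths in m; the calibration is good to about 2 mm. A picture is of the moment at which its call begins. There is no depth.
- ticket.close_job(): hands the job in; it is judged then, once.
The state is a dict: "clock": time; "qpos": joint angles; "joint_velocities": joint speeds; "effort": joint torques, N m; "eef_pos": TCP position; "tool_rot": TCP orientation; "ft_force": force on the tool from outside, world axes, zero at the start; "ft_torque": the same for the moment, N m; "opening": opening from 0.0 (shut) to 1.0 (fully open); "grasp_force": force on a finger pad.
Only numpy, scipy, OpenCV 4.12 (cv2) and the standard library are available. Lean on these libraries where they do the work, as an engineer would, in place of code of your own. Each camera call takes 0.05 s, during which the arm holds its last target. There are 200 camera calls.

### The job

The slide lever of the small bench supply stands behind its guard plate. Take the bent rod from its rack, reach over the guard with it and draw the lever towards the guard all the way to its stop; keep it pulled against the stop for about half a second with a firm but gentle pull (about 8 N, never more than 12 N anywhere on the supply). Then hang the rod back in its rack as it was, without touching the supply with the gripper or arm and without shifting the other things.

Things in the scene. Friction and masses are not known exactly. Their poses are not given: they have to be found in the camera images.
- unit: Bench supply, grey case fixed on the dark cutting mat (2 mm thick), 153 (x) x 130 (y) x 102 mm. Origin: on its underside, 75 mm behind the front, z up, its -x side faces the robot. In its frame: deck 38 mm high all over; guard plate at the front (see guard_top); rear housing 95 mm high (two small knobs on it reach 102) fills x +48 to +78 mm. The lever (lever_top) stands at y = 0 in the open well between guard and housing
- guard_top (a point): Middle of the top edge of the supply's bright metal guard plate, 100 mm above the case's underside; the plate is 4 mm thick (unit x -75 to -71 mm) and 120 mm wide (y)
- lever_top (a point): Centre of the top edge of the slide lever: black upright tab 8 mm thick (x), 22 mm wide (y), 49 to 81 mm above the case's underside; moves with it, axes as the unit's. Starts at unit x -42 to +18 mm; slides along unit -x to a hard stop 14 to 50 mm away. The stop is inside the case, unseen, at x -56 to -32 mm, different each time. About 2.5 N of friction; stays where left
- rack: Light wooden rack fixed to the worktop: foot 150 x 50 x 8 mm, two uprights 8 mm thick at x = -46 and +72 mm with 90 degree V notches (mouth about 35 mm wide, tops about 118 mm high). Origin on the worktop under the middle of the hung rod's grip, z up, +x along the rod to its bent end. The hung rod's axis is 105 mm above the worktop
- rod: Bent steel rod, 8 mm thick, 0.09 kg. Origin: centre of its black rubber grip (56 x 16 x 20 mm in x, y, z). The straight part runs along x from -66 to +116 mm; at x = +120 mm it bends square down (-z), ending 80 mm below the origin. Starts level in the rack, bent end down, along the rack's x, origin 105 mm above the rack's and within 5 mm of it along x
- hook_tip (a point): Round tip of the bent end of the rod, at (+120, 0, -80) mm in the rod's frame
- scissors: Bystander: scissors with orange handles, 87 x 199 x 9 mm, lying loose; leave alone
- eraser: Bystander: small eraser in a blue sleeve, 22 x 52 x 13 mm; leave alone
- spool_1: Bystander: small thread spool, 32 mm across, 52 mm high; leave alone
- binder_clip_1: Bystander: binder clip, 24 x 32 x 37 mm; leave alone
- screwdriver: Bystander: screwdriver with a red handle, 15 x 146 x 16 mm; leave alone

How it is judged:
By the outcome, as a careful person would: the job done as asked, in the order asked, and still so for the second after the job is handed in, with the robot touching nothing.
It also fails if it takes over 72 s, if anything falls off the work surface, if the arm or the gripper's body presses on something with over 40 N, if the wrist force passes 120 N, or if a joint passes its speed limit or range.

## Working session

There is one attempt and no reset: what is moved stays moved. The work goes in short steps, Python scripts to look and compute and a tool call to move; the robot and the scene stay as the last step left them, time stands still between calls to the robot, and variables do not carry over. Pictures are saved under pics/ and viewed, at most 10 in all, crops included, and the job is handed in when it is done.

Besides the shell and the picture viewer there is one more tool, called after ">>>" as name(argument=value, ...) on one line, values as JSON. jog_arm: Moves the arm, as the interface text tells. Its arguments: {"type":"object","properties":{"translation":{"type":"array"},"dr":{"type":"array"},"gripper":{"type":"array"},"squeeze":{"type":"number"}},"required":["translation","dr","gripper"]}

```bash
mkdir -p pics
cat > h.py <<'E'
import numpy as np, cv2
from workcell import read_state, cams, ticket, env
from scipy.spatial.transform import Rotation as R
def att(c):
    a=np.array(c["attitude"],float)
    return a if a.shape==(3,3) else R.from_quat(a[[1,2,3,0]]).as_matrix()
def K(c):
    h,w=c["image"].shape[:2]; f=h/2/np.tan(np.radians(c["fov_y"])/2)
    return np.array([[f,0,c["cx"]],[0,f,c["cy"]],[0,0,1.]]), np.array([c["k1"],0,0,0.])
def ray(c,uv):
    k,d=K(c); p=cv2.undistortPoints(np.array(uv,float).reshape(-1,1,2),k,d).reshape(-1,2)
    v=np.c_[p,np.ones(len(p))]@att(c).T
    return np.array(c["position"],float),v/np.linalg.norm(v,axis=1)[:,None]
def onz(c,uv,z):
    o,v=ray(c,uv); return o+v*((z-o[2])/v[:,2])[:,None]
def tri(c1,u1,c2,u2):
    o1,v1=ray(c1,[u1]);o2,v2=ray(c2,[u2]);v1=v1[0];v2=v2[0]
    t=np.linalg.lstsq(np.c_[v1,-v2],o2-o1,rcond=None)[0]
    a=o1+t[0]*v1;b=o2+t[1]*v2; return (a+b)/2,np.linalg.norm(a-b)
def proj(c,P):
    k,d=K(c);A=att(c).T; return cv2.projectPoints(np.array(P,float).reshape(-1,1,3),cv2.Rodrigues(A)[0],-A@np.array(c["position"],float),k,d)[0].reshape(-1,2)
E
python3 - <<'E'
from h import *
for n in("side","top"):
    c=cams.grab_frame(n); print({k:v for k,v in c.items() if k!="image"})
    cv2.imwrite(f"pics/{n}0.png",cv2.resize(c["image"][:,:,::-1],(784,588),interpolation=cv2.INTER_CUBIC))
print(read_state(),env.tcp_to_grasp)
E
```

```text
{'fov_y': 54.88183650947143, 'cx': 272.41498145789706, 'cy': 211.6734407004492, 'k1': 0.001876004441630921, 'position': array([ 0.34758177, -0.89014822,  0.54202044]), 'attitude': array([-0.53192563,  0.84161323, -0.07393984,  0.05722935])}
{'fov_y': 42.902080456622414, 'cx': 275.1039667164655, 'cy': 212.73460352869608, 'k1': -0.07073548764391958, 'position': array([0.41094363, 0.04640985, 1.26487272]), 'attitude': array([-0.02942663,  0.71620825, -0.69606007,  0.04099015])}
{'clock': 0.1, 'qpos': array([-1.37157811e+00,  3.00422465e-01,  1.52148958e+00, -4.59384084e-05,
        1.32070864e+00, -6.65911521e-02]), 'joint_velocities': array([ 1.05776578e-03, -1.77091472e-03, -1.35514810e-03,  2.11276931e-03,
        8.87720293e-04,  1.54089080e-05]), 'effort': array([-4.31463950e-04, -5.32641864e+01, -3.53283978e+01,  7.08699413e-02,
        2.34992226e-02, -7.12502151e-05]), 'eef_pos': array([ 0.14442485, -0.53046373,  0.20495172]), 'tool_rot': array([-5.11411524e-04,  9.91180279e-01,  1.32519393e-01, -5.62640422e-05]), 'ft_force': array([ 0.19302422,  0.47615394, -1.23352344]), 'ft_torque': array([0.01313467, 0.05750576, 0.04002817]), 'grasp_force': 0.0, 'opening': 0.9989457401559384} 0.0188
```

View pics/side0.png

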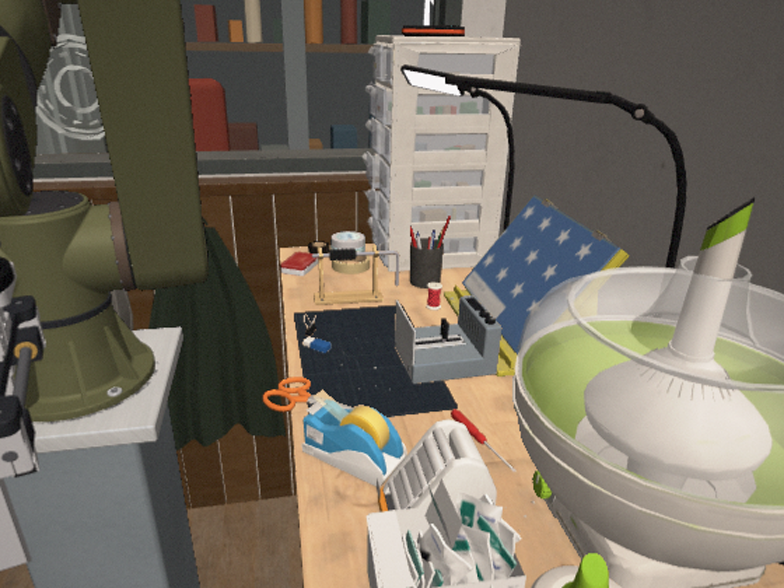

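View pics/top0.png

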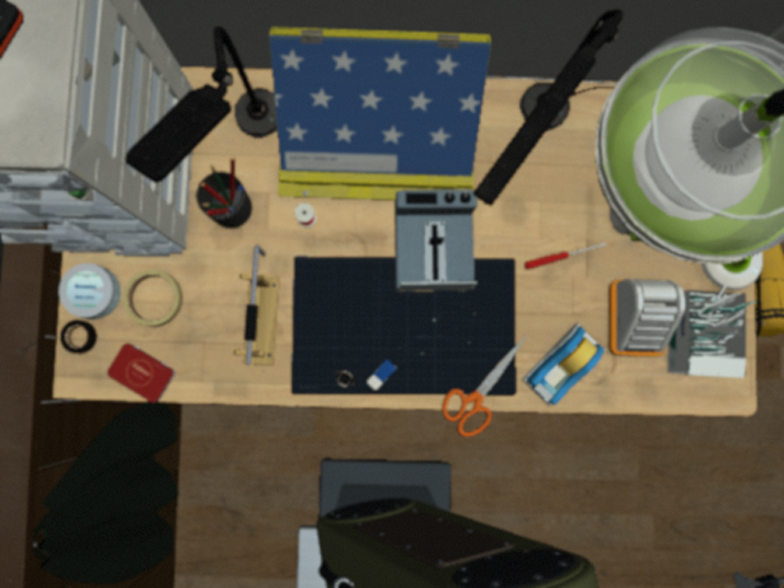

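Side shows the rack and rod at about (345,275), and the supply at (445,340). Top shows the rod from (248,355) to (258,250) with its grip at (251,322), and the supply at (435,240) with its lever at (436,240). All of these are in 1.4x pixels. Next I'll zoom in for finer readings.

Run:
```python
from h import *
t=cams.grab_frame("top");s=cams.grab_frame("side")
np.savez("pics/f0.npz",t=t["image"],s=s["image"])
def crop(c,x,y,w,h,k): return cv2.resize(c["image"][y:y+h,x:x+w,::-1],(w*k,h*k),interpolation=cv2.INTER_CUBIC)
I=np.zeros((600,800,3),np.uint8)
def put(im,x,y): I[y:y+im.shape[0],x:x+im.shape[1]]=im
put(crop(t,160,165,60,100,4),0,0)      # rod top
put(crop(t,275,130,70,80,5),240,0)     # unit top
put(crop(s,220,170,80,50,4),0,400)     # rod side
put(crop(s,280,205,80,70,3),330,390)   # unit side
cv2.imwrite("pics/c1.png",I)
# initial
g=t["image"].astype(int)
m=np.zeros(g.shape[:2],np.uint8); m[210:250,170:190]=(g[210:250,170:190].max(2)<60)
ys,xs=np.nonzero(m); print("grip px",xs.mean(),ys.mean(),len(xs), onz(t,[[xs.mean(),ys.mean()]],.115))
print("rod ends", onz(t,[[186,177],[177,256]],.109))
print("guard ends",onz(t,[[284,206],[339,206]],.102), "lever",onz(t,[[311,171]],.083))
```

```text
grip px 178.96531791907515 230.02890173410404 173 [[0.48264059 0.23514235 0.115     ]]
rod ends [[0.59952332 0.22606208 0.109     ]
 [0.42684514 0.23789908 0.109     ]]
guard ends [[ 0.54284486  0.00990943  0.102     ]
 [ 0.54644284 -0.11092706  0.102     ]] lever [[ 0.62582978 -0.04924985  0.083     ]]
```

View pics/c1.png

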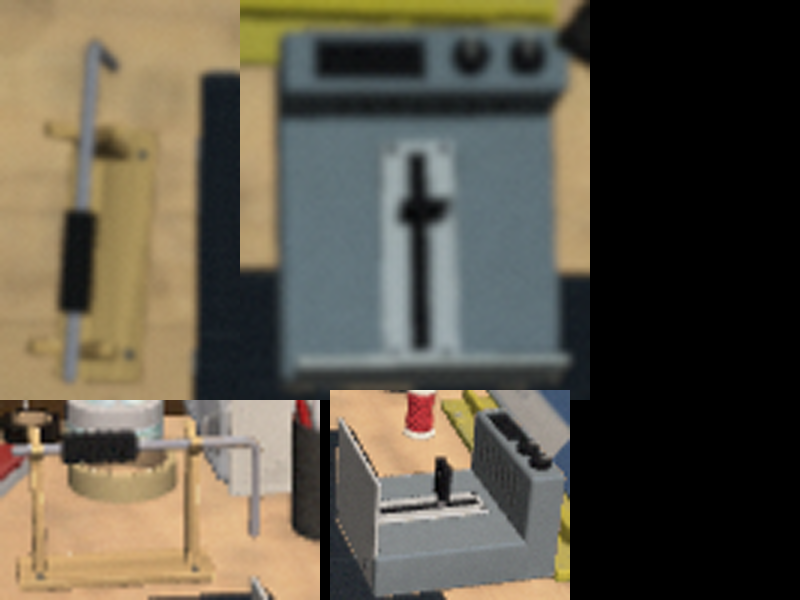

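The crops show the rod, the guard edge (top-view crop y≈362, x 295 to 572) and the lever blob (≈(425,208)). In the side crop the lever top is at (442,458).

Run:
```python
from h import *
t=cams.grab_frame("top");s=cams.grab_frame("side")
T=lambda x,y,ox,oy,X,Y,k:[ox+(x-X+.5)/k-.5,oy+(y-Y+.5)/k-.5]
rt=lambda x,y:T(x,y,160,165,0,0,4); ut=lambda x,y:T(x,y,275,130,240,0,5)
rs=lambda x,y:T(x,y,220,170,0,400,4); us=lambda x,y:T(x,y,280,205,330,390,3)
np.set_printoptions(precision=4,suppress=True)
f,b=onz(t,[rt(93,43),rt(69,379)],.107); print("rod ends",f,b,np.linalg.norm(f-b),"yaw",np.degrees(np.arctan2(*(f-b)[1::-1])))
print("grip",onz(t,[rt(78,261)],.113), tri(t,rt(78,261),s,rs(100,446)))
print("bend tri",tri(t,rt(94,44),s,rs(257,443)), "tip side px ray on plane; tip top onz .025",onz(t,[rt(115,68)],.025))
g=onz(t,[ut(295,361),ut(572,361)],.102); print("guard",g,np.linalg.norm(g[0]-g[1]),"yaw",np.degrees(np.arctan2((g[0]-g[1])[0],(g[0]-g[1])[1])))
print("guard tri L far",tri(t,ut(295,361),s,us(340,418)),"R near",tri(t,ut(572,361),s,us(379,484)))
h=onz(t,[ut(283,33),ut(565,33)],.097); print("housing rear",h)
print("lever",onz(t,[ut(425,205)],.083),tri(t,ut(427,205),s,us(442,459)))
im=t["image"][165:180,300:325].max(2); print(im)
```

```text
rod ends [0.6033 0.2334 0.107 ] [0.4196 0.2382 0.107 ] 0.18371254179006685 yaw -1.4945285372196027
grip [[0.4831 0.2351 0.113 ]] (array([0.4834, 0.2363, 0.1061]), np.float64(0.0001932683535334771))
bend tri (array([0.6031, 0.2335, 0.1032]), np.float64(0.00046873452495470135)) tip side px ray on plane; tip top onz .025 [[0.6024 0.233  0.025 ]]
guard [[ 0.5522  0.0066  0.102 ]
 [ 0.5559 -0.1152  0.102 ]] 0.12189483936816997 yaw -1.718555463760826
guard tri L far (array([0.5521, 0.0067, 0.1013]), np.float64(0.00045633057280216)) R near (array([ 0.5557, -0.115 ,  0.1038]), np.float64(0.00013667646236823587))
housing rear [[ 0.7001  0.0156  0.097 ]
 [ 0.7043 -0.1107  0.097 ]]
lever [[ 0.6268 -0.0506  0.083 ]] (array([ 0.6255, -0.051 ,  0.0865]), np.float64(0.0012977804812277238))
[[121 114 117 135 160 170 166 151 107  53  27  52 105 151 168 171 169 151
  130 119 121 120 121 119 121]
 [119 117 114 134 159 169 168 149 106  53  25  49  99 146 165 171 168 152
  133 121 121 121 121 120 120]
 [121 118 117 136 161 171 169 152 110  56  24  47  98 143 165 171 165 151
  133 121 123 120 123 122 121]
[... 561 characters left out ...]
24  14  15  20  27  29  48  82 115 130
  124 120 120 122 121 121 122]
 [122 120 124 146 165 157 130  93  60  28  18  26  46  70  91 120 145 143
  128 120 123 122 121 119 118]
 [121 121 122 145 167 167 156 135 100  54  21  37  77 116 139 155 162 150
  132 123 121 121 121 120 122]
 [124 119 123 143 163 172 170 157 123  66  26  44  93 136 159 168 167 153
  133 123 122 122 120 120 122]
 [123 120 123 143 168 172 171 163 130  70  28  40  91 137 164 170 167 154
  134 122 120 120 122 122 122]
 [124 121 122 142 166 171 171 163 129  71  25  36  82 134 163 170 168 155
  135 125 120 121 122 124 124]
 [122 120 122 142 164 172 172 164 128  73  26  37  82 131 162 171 170 158
  137 126 123 122 122 123 124]]
```

>>> jog_arm(translation=[[0, 0, 0.12], [0.42, 0.95, 0.12], [0.42, 0.95, 0.12], [0.42, 0.95, 0.12], [0.42, 0.95, 0.12], [0.42, 0.95, 0.12], [0.42, 0.95, 0.12], [0.42, 0.95, 0.12], [0.42, 0.95, 0.12], [0.42, 0.95, 0.12], [0.42, 0.95, 0.12], [0.42, 0.95, 0.12], [0.42, 0.95, 0.12]], dr=[[0, 0, 0], [0, 0, -0.0464], [0, 0, -0.0464], [0, 0, -0.0464], [0, 0, -0.0464], [0, 0, -0.0464], [0, 0, -0.0464], [0, 0, -0.0464], [0, 0, -0.0464], [0, 0, -0.0464], [0, 0, -0.0464], [0, 0, -0.0464], [0, 0, -0.0464]], gripper=[0, 0, 0, 0, 0, 0, 0, 0, 0, 0, 0, 0, 0])

```text
clock: 1.6
eef_pos: [0.3121, -0.1516, 0.2534]
tool_rot: [0.0, 1.0, -0.014, -0.0]
ft_force: [0.5, -0.2, 0.1]
opening: 0.999
grasp_force: 0.0
```

Run:
```python
from h import *
s=read_state();q=s["tool_rot"];print(s["clock"],s["eef_pos"],s["qpos"],R.from_quat(q[[1,2,3,0]]).as_matrix().round(3))
t=cams.grab_frame("top");c=cams.grab_frame("side")
print("lamp tip",tri(t,(346,141),c,(289,49)))
```

```text
1.6 [ 0.31214049 -0.15155216  0.25338511] [-5.57553816e-01 -2.14180485e-01  1.94501086e+00 -1.59375361e-04
  1.41093399e+00  1.04038461e+00] [[ 1.    -0.027 -0.   ]
 [-0.027 -1.    -0.   ]
 [-0.     0.    -1.   ]]
lamp tip (array([ 0.56713396, -0.05916977,  0.49898907]), np.float64(0.05823265895333526))
```

Run:
```python
from h import *
t=cams.grab_frame("top");c=cams.grab_frame("side")
for u in((339,62),(325,58),(310,55)): print("lamp B",u,tri(t,(346,141),c,u))
for u in((289,49),(310,60)): print("lamp A",u,tri(t,(105,128),c,u),tri(t,(165,65),c,u))
```

```text
lamp B (339, 62) (array([ 0.62038228, -0.07654393,  0.46565509]), np.float64(0.032330325588153526))
lamp B (325, 58) (array([ 0.60566032, -0.07069047,  0.47556081]), np.float64(0.007116930546458272))
lamp B (310, 55) (array([ 0.58992421, -0.06546194,  0.48396303]), np.float64(0.020420627558821576))
lamp A (289, 49) (array([0.61636631, 0.29682361, 0.46972132]), np.float64(0.007147892023104699)) (array([0.65178547, 0.21325865, 0.49124469]), np.float64(0.10474478698998353))
lamp A (310, 60) (array([0.65195182, 0.30142201, 0.43681687]), np.float64(0.06201770660389425)) (array([0.68948651, 0.21873591, 0.45651126]), np.float64(0.05875977674612532))
```

>>> jog_arm(translation=[[0.428, 0.968, -0.16], [0.428, 0.968, -0.16], [0.428, 0.968, -0.16], [0.428, 0.968, -0.16], [0.428, 0.968, -0.16], [0.428, 0.968, -0.16], [0.428, 0.968, -0.16], [0.428, 0.968, -0.16], [0.428, 0.968, -0.16], [0.428, 0.968, -0.16], [0.428, 0.968, -0.16], [0.428, 0.968, -0.16], [0.428, 0.968, -0.16]], dr=[[0, 0, 0], [0, 0, 0], [0, 0, 0], [0, 0, 0], [0, 0, 0], [0, 0, 0], [0, 0, 0], [0, 0, 0], [0, 0, 0], [0, 0, 0], [0, 0, 0], [0, 0, 0], [0, 0, 0]], gripper=[0, 0, 0, 0, 0, 0, 0, 0, 0, 0, 0, 0, 0])

```text
clock: 3.1
eef_pos: [0.4837, 0.2355, 0.19]
tool_rot: [-0.0, 1.0, -0.014, 0.0]
ft_force: [0.5, -0.3, 0.3]
opening: 0.999
grasp_force: 0.0
```

>>> jog_arm(translation=[[0, 0, -0.13], [0, 0, -0.26], [0, 0, -0.26], [0, 0, -0.26], [0, 0, -0.26], [0, 0, -0.26], [0, 0, -0.26], [0, 0, -0.26], [0, 0, -0.26], [0, 0, -0.26], [0, 0, -0.26], [0, 0, -0.26], [0, 0, -0.26], [0, 0, -0.26]], dr=[[0, 0, 0], [0, 0, 0], [0, 0, 0], [0, 0, 0], [0, 0, 0], [0, 0, 0], [0, 0, 0], [0, 0, 0], [0, 0, 0], [0, 0, 0], [0, 0, 0], [0, 0, 0], [0, 0, 0], [0, 0, 0]], gripper=[0, 0, 0, 0, 0, 1, 1, 1, 1, 1, 1, 1, 1, 1], squeeze=55)

```text
clock: 4.5
eef_pos: [0.4837, 0.2365, 0.0854]
tool_rot: [-0.0, 1.0, -0.013, -0.0]
ft_force: [-0.2, -0.0, 0.5]
opening: 0.273
grasp_force: 0.0
```

>>> jog_arm(translation=[[0, 0, 0], [0, 0, 0], [0, 0, 0], [0, 0, 0], [0, 0, 0], [0, 0, 0]], dr=[[0, 0, 0], [0, 0, 0], [0, 0, 0], [0, 0, 0], [0, 0, 0], [0, 0, 0]], gripper=[1, 1, 1, 1, 1, 1])

```text
clock: 5.1
eef_pos: [0.4836, 0.2354, 0.0855]
tool_rot: [0.001, 1.0, -0.013, -0.0]
ft_force: [-1.6, -8.3, 3.3]
opening: 0.162
grasp_force: 55.0
```

>>> jog_arm(translation=[[0, 0, 0.03], [0, 0, 0.08], [0, 0, 0.15], [0, 0, 0.22], [0, 0, 0.29], [0, 0, 0.29], [0, 0, 0.29], [0, 0, 0.29], [0, 0, 0.29], [0, 0, 0.29]], dr=[[0, 0, 0], [0, 0, 0], [0, 0, 0], [0, 0, 0], [0, 0, 0], [0, 0, 0], [0, 0, 0], [0, 0, 0], [0, 0, 0], [0, 0, 0]], gripper=[1, 1, 1, 1, 1, 1, 1, 1, 1, 1])

```text
clock: 6.1
eef_pos: [0.4834, 0.2364, 0.2007]
tool_rot: [0.0, 1.0, -0.013, -0.001]
ft_force: [-0.1, -0.6, -1.2]
opening: 0.167
grasp_force: 55.0
```

Run:
```python
from h import *
s=read_state();print(s["eef_pos"],s["tool_rot"],s["ft_force"],s["ft_torque"],s["qpos"])
t=cams.grab_frame("top");c=cams.grab_frame("side")
p=s["eef_pos"]+[0,0,.0188];u=np.array([np.cos(-.026),np.sin(-.026),0])
P=[p,p-.066*u,p+.12*u,p+.12*u-[0,0,.08]]
a=c["image"][:,:,::-1].copy();b=t["image"][:,:,::-1].copy()
print(proj(c,P),proj(t,P))
def crop(im,x,y,w,h,k): return cv2.resize(im[y:y+h,x:x+w],(w*k,h*k),interpolation=cv2.INTER_CUBIC)
cv2.imwrite("pics/l1.png",np.hstack([crop(a,215,120,100,120,4),crop(b,150,130,100,120,4)]))
```

```text
[0.48343979 0.23643047 0.20070649] [ 2.34114305e-04  9.99916761e-01 -1.28849146e-02 -6.28798800e-04] [-0.11104718 -0.57468384 -1.1747194 ] [ 0.02411344 -0.00102778  0.01612121] [3.86764762e-01 2.78223668e-01 1.56011297e+00 6.01125713e-05
 1.30459670e+00 1.98331578e+00]
[[244.18721845 144.12042175]
 [221.04598246 144.74963347]
 [285.25220655 143.00179484]
 [284.41867971 169.04281826]] [[169.74708226 226.02556573]
 [167.32886413 259.75363611]
 [174.21804521 165.74108456]
 [180.57638808 172.73751278]]
```

View pics/l1.png

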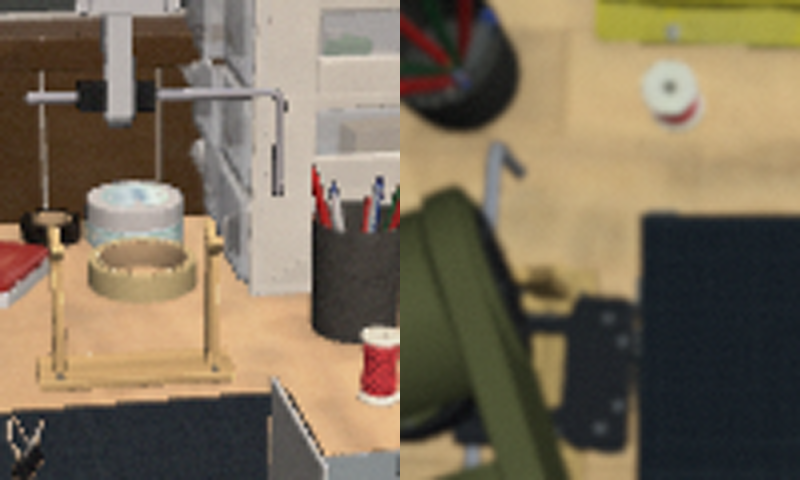

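Rod model agrees with the picture: the tip at side px (284.6,168) matches the predicted (284.4,169). I'll move partway, then check lamp clearance.

>>> jog_arm(translation=[[0, -0.1, -0.03], [0.02, -0.2, -0.06], [0.04, -0.3, -0.06], [0.06, -0.4, -0.06], [0.06, -0.4, -0.06], [0.06, -0.4, -0.06], [0.06, -0.4, -0.06]], dr=[[0, 0, 0], [0, 0, 0.003], [0, 0, 0.006], [0, 0, 0.0097], [0, 0, 0.0097], [0, 0, 0.0097], [0, 0, 0.0097]], gripper=[1, 1, 1, 1, 1, 1, 1])

```text
clock: 6.9
eef_pos: [0.5075, 0.0773, 0.1774]
tool_rot: [-0.0, 1.0, 0.018, -0.0]
ft_force: [-0.1, 0.3, -0.6]
opening: 0.166
grasp_force: 55.0
```

Run:
```python
from h import *
c=cams.grab_frame("side");cv2.imwrite("pics/m1.png",cv2.resize(c["image"][:300,150:,::-1],None,fx=1.9,fy=1.9,interpolation=cv2.INTER_CUBIC))
```

```text
(no output)
```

View pics/m1.png

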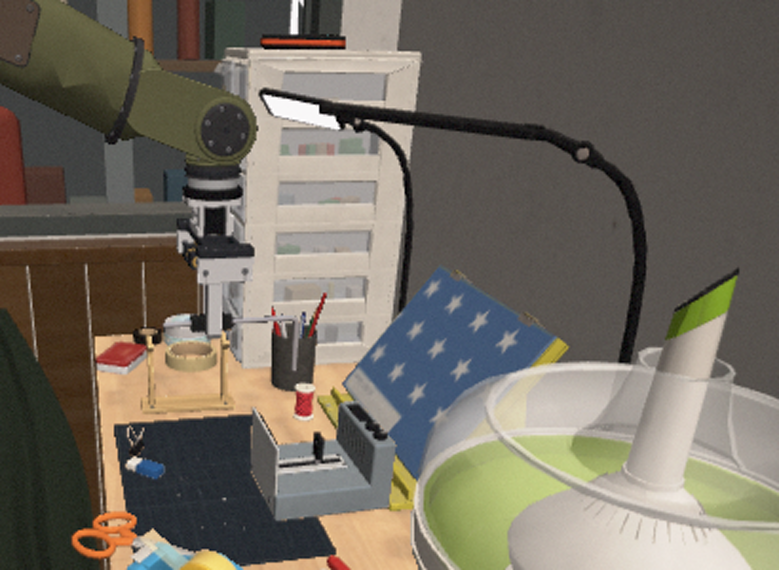

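Lamp B's tip is around (0.60,-0.07,0.48), so the wrist clears it, but only just. I'll stay low.

>>> jog_arm(translation=[[0, -0.05, -0.03], [0.01, -0.12, -0.03], [0.02, -0.2, -0.03], [0.03, -0.26, -0.03], [0.04, -0.31, -0.03], [0.04, -0.33, -0.03], [0.04, -0.33, -0.03], [0.04, -0.33, -0.03], [0.04, -0.33, -0.03]], dr=[[0, 0, 0], [0, 0, 0], [0, 0, 0], [0, 0, 0], [0, 0, 0], [0, 0, 0], [0, 0, 0], [0, 0, 0], [0, 0, 0]], gripper=[1, 1, 1, 1, 1, 1, 1, 1, 1])

```text
clock: 7.85
eef_pos: [0.5236, -0.0544, 0.1655]
tool_rot: [-0.0, 1.0, 0.018, 0.0]
ft_force: [-0.4, 0.4, -0.9]
opening: 0.165
grasp_force: 55.0
```

Run:
```python
from h import *
s=read_state();print(s["eef_pos"],s["ft_force"])
q=s["tool_rot"];u=R.from_quat(q[[1,2,3,0]]).as_matrix()[:,0]
c=cams.grab_frame("side");t=cams.grab_frame("top")
p=s["eef_pos"]+[0,0,.0188];tip=p+.12*u-[0,0,.08];print(tip,proj(c,[tip]),proj(t,[tip,tip+[0,0,.08]]))
def crop(im,x,y,w,h,k): return cv2.resize(im[y:y+h,x:x+w,::-1],(w*k,h*k),interpolation=cv2.INTER_CUBIC)
cv2.imwrite("pics/n1.png",np.hstack([crop(c["image"],270,170,100,115,4),crop(t["image"],265,110,100,115,4)]))
```

```text
[ 0.5236121  -0.05438563  0.16548788] [-0.44977716  0.35470124 -0.86421968]
[ 0.64353231 -0.05001033  0.10428978] [[324.74634541 220.42190481]] [[312.31843104 161.40568737]
 [315.69023094 153.85313141]]
```

View pics/n1.png

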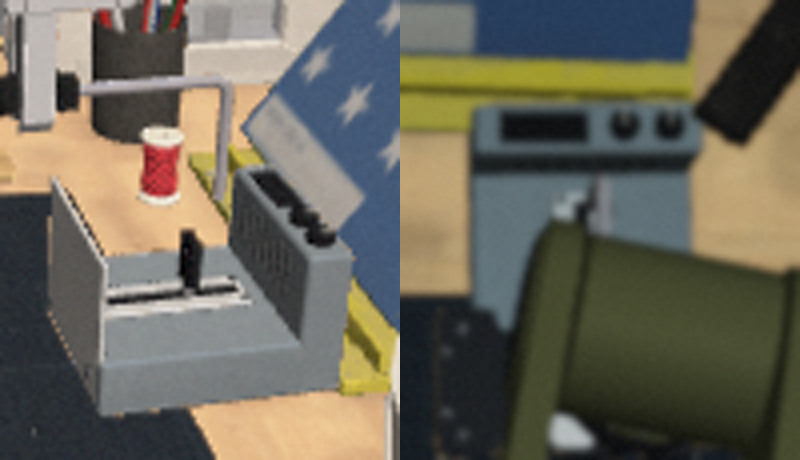

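The hook hangs behind the lever and clear of the housing, with its tip at side crop (221,196) as predicted. Next I lower it.

>>> jog_arm(translation=[[0, 0, -0.03], [0, 0, -0.06], [0, 0, -0.09], [0, 0, -0.115], [0, 0, -0.135], [0, 0, -0.135], [0, 0, -0.135], [0, 0, -0.135]], dr=[[0, 0, 0], [0, 0, 0], [0, 0, 0], [0, 0, 0], [0, 0, 0], [0, 0, 0], [0, 0, 0], [0, 0, 0]], gripper=[1, 1, 1, 1, 1, 1, 1, 1])

```text
clock: 8.75
eef_pos: [0.5239, -0.0555, 0.1119]
tool_rot: [0.0, 1.0, 0.018, 0.0]
ft_force: [1.1, 0.9, -0.3]
opening: 0.167
grasp_force: 55.0
```

>>> jog_arm(translation=[[-0.01, 0, 0], [-0.02, 0, 0], [-0.025, 0, 0], [-0.025, 0, 0], [-0.025, 0, 0]], dr=[[0, 0, 0], [0, 0, 0], [0, 0, 0], [0, 0, 0], [0, 0, 0]], gripper=[1, 1, 1, 1, 1])

```text
clock: 9.25
eef_pos: [0.5136, -0.0555, 0.1116]
tool_rot: [0.0, 1.0, 0.018, 0.0]
ft_force: [-0.0, -0.0, -0.1]
opening: 0.161
grasp_force: 55.0
```

>>> jog_arm(translation=[[-0.005, 0, 0], [-0.01, 0, 0], [-0.015, 0, 0], [-0.02, -0.001, 0], [-0.025, -0.001, 0], [-0.025, -0.001, 0], [-0.025, -0.001, 0]], dr=[[0, 0, 0], [0, 0, 0], [0, 0, 0], [0, 0, 0], [0, 0, 0], [0, 0, 0], [0, 0, 0]], gripper=[1, 1, 1, 1, 1, 1, 1])

```text
clock: 9.95
eef_pos: [0.5035, -0.0559, 0.1115]
tool_rot: [-0.0, 1.0, 0.018, -0.0]
ft_force: [-0.7, -0.2, -0.6]
opening: 0.165
grasp_force: 55.0
```

```bash
cat > st.py <<'E'
from h import *
s=read_state();q=s["tool_rot"];print(s["clock"],s["eef_pos"],s["ft_force"],s["ft_torque"])
c=cams.grab_frame("side")
g=c["image"][205:260,290:340].max(2)<55
n,l,st,ce=cv2.connectedComponentsWithStats(g.astype(np.uint8))
for i in range(1,n):
    if st[i,4]>15: print("dark",st[i]+[290,205,0,0,0],ce[i]+[290,205])
E
python3 st.py
```

```text
9.95 [ 0.50348522 -0.0558638   0.11148701] [-0.7142748  -0.21588647 -0.57499617] [-0.00099396 -0.08796397  0.01710088]
dark [333 213   7   9  32] [337.0625 215.875 ]
dark [310 229  11  15  66] [312.84848485 236.06060606]
```

Run:
```python
from h import *
c=cams.grab_frame("side");a=np.load("pics/f0.npz")["s"]
f=lambda im:cv2.resize(im[190:280,280:345,::-1],None,fx=6,fy=6,interpolation=cv2.INTER_CUBIC)
cv2.imwrite("pics/p1.png",np.hstack([f(a),f(c["image"])]))
for i in range(4):
  s=read_state();print(s["clock"],s["ft_force"],s["ft_torque"]);cams.grab_frame("side")
```

```text
10.05 [-1.14002032 -0.10190839 -0.70710188] [ 0.03357952 -0.04543292 -0.02334225]
10.1 [ 0.59156     0.98223319 -0.11256845] [-0.01813635  0.00733048  0.00169561]
10.15 [ 0.44172259 -0.08705545 -0.94997354] [ 0.02805018  0.06376068 -0.03424808]
10.2 [-0.43760464  0.2359637  -0.8675132 ] [0.03138167 0.02868348 0.02403031]
```

View pics/p1.png

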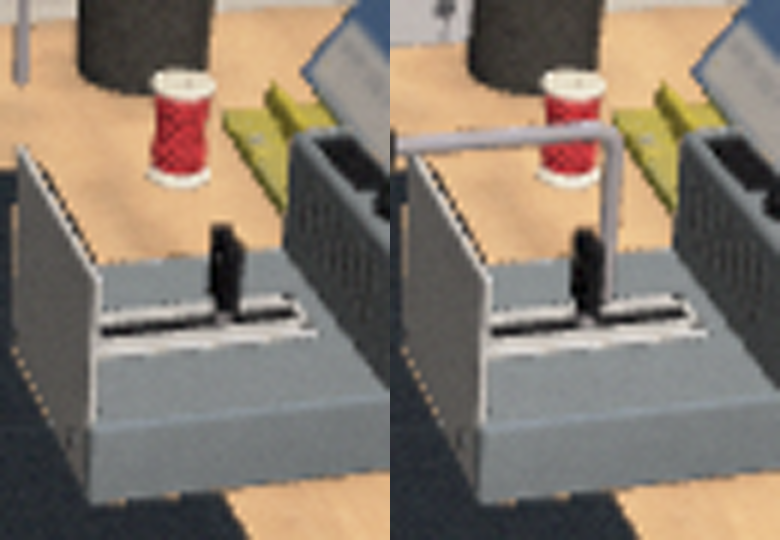

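Lever has moved about 10 mm, with the hook snug behind it. I'll pull another 15 mm, which is safely short of any possible stop, then go in small steps.

>>> jog_arm(translation=[[-0.005, 0, 0], [-0.01, 0, 0], [-0.015, -0.0005, 0], [-0.02, -0.0007, 0], [-0.025, -0.001, 0], [-0.03, -0.001, 0], [-0.035, -0.0013, 0]], dr=[[0, 0, 0], [0, 0, 0], [0, 0, 0], [0, 0, 0], [0, 0, 0], [0, 0, 0], [0, 0, 0]], gripper=[1, 1, 1, 1, 1, 1, 1])

```text
clock: 10.95
eef_pos: [0.4895, -0.0564, 0.1115]
tool_rot: [0.0, 1.0, 0.018, 0.0]
ft_force: [2.0, -0.4, -2.3]
opening: 0.168
grasp_force: 55.0
```

>>> jog_arm(translation=[[-0.0025, 0, 0], [-0.0025, 0, 0], [-0.0025, 0, 0]], dr=[[0, 0, 0], [0, 0, 0], [0, 0, 0]], gripper=[1, 1, 1])

```text
clock: 11.25
eef_pos: [0.4885, -0.0564, 0.1115]
tool_rot: [0.0, 1.0, 0.018, -0.0]
ft_force: [0.8, -0.3, -0.4]
opening: 0.17
grasp_force: 55.0
```

>>> jog_arm(translation=[[-0.0025, 0, 0], [-0.005, 0, 0], [-0.005, 0, 0], [-0.005, 0, 0]], dr=[[0, 0, 0], [0, 0, 0], [0, 0, 0], [0, 0, 0]], gripper=[1, 1, 1, 1])

```text
clock: 11.65
eef_pos: [0.4866, -0.0564, 0.1115]
tool_rot: [0.0, 1.0, 0.018, -0.0]
ft_force: [2.1, -0.2, -1.4]
opening: 0.163
grasp_force: 55.0
```

>>> jog_arm(translation=[[-0.0013, 0, 0], [-0.0025, 0, 0], [-0.0025, 0, 0]], dr=[[0, 0, 0], [0, 0, 0], [0, 0, 0]], gripper=[1, 1, 1])

```text
clock: 11.95
eef_pos: [0.4856, -0.0564, 0.1115]
tool_rot: [0.0, 1.0, 0.018, 0.0]
ft_force: [2.7, 0.0, -1.5]
opening: 0.167
grasp_force: 55.0
```

>>> jog_arm(translation=[[-0.0013, 0, 0], [-0.0025, 0, 0], [-0.0025, 0, 0]], dr=[[0, 0, 0], [0, 0, 0], [0, 0, 0]], gripper=[1, 1, 1])

```text
clock: 12.25
eef_pos: [0.4846, -0.0564, 0.1114]
tool_rot: [0.0, 1.0, 0.018, -0.0]
ft_force: [1.7, -0.3, -1.6]
opening: 0.164
grasp_force: 55.0
```

>>> jog_arm(translation=[[-0.0013, 0, 0], [-0.0025, 0, 0], [-0.0025, 0, 0]], dr=[[0, 0, 0], [0, 0, 0], [0, 0, 0]], gripper=[1, 1, 1])

```text
clock: 12.55
eef_pos: [0.4836, -0.0564, 0.1115]
tool_rot: [-0.0, 1.0, 0.018, 0.0]
ft_force: [1.6, 0.5, -1.9]
opening: 0.166
grasp_force: 55.0
```

>>> jog_arm(translation=[[-0.0013, 0, 0], [-0.0025, 0, 0], [-0.0025, 0, 0]], dr=[[0, 0, 0], [0, 0, 0], [0, 0, 0]], gripper=[1, 1, 1])

```text
clock: 12.85
eef_pos: [0.4826, -0.0564, 0.1115]
tool_rot: [0.0, 1.0, 0.018, 0.0]
ft_force: [1.1, -0.2, -1.7]
opening: 0.163
grasp_force: 55.0
```

>>> jog_arm(translation=[[-0.0013, 0, 0], [-0.0025, 0, 0], [-0.0025, 0, 0]], dr=[[0, 0, 0], [0, 0, 0], [0, 0, 0]], gripper=[1, 1, 1])

```text
clock: 13.15
eef_pos: [0.4816, -0.0564, 0.1114]
tool_rot: [0.0, 1.0, 0.018, -0.0]
ft_force: [2.3, -0.2, -1.9]
opening: 0.163
grasp_force: 55.0
```

>>> jog_arm(translation=[[-0.0013, 0, 0], [-0.0025, -0.0003, 0], [-0.0025, -0.0003, 0]], dr=[[0, 0, 0], [0, 0, 0], [0, 0, 0]], gripper=[1, 1, 1])

```text
clock: 13.45
eef_pos: [0.4806, -0.0565, 0.1114]
tool_rot: [-0.0, 1.0, 0.018, -0.0]
ft_force: [1.6, -0.1, -1.3]
opening: 0.169
grasp_force: 55.0
```

>>> jog_arm(translation=[[-0.0013, 0, 0], [-0.0025, 0, 0], [-0.0025, 0, 0]], dr=[[0, 0, 0], [0, 0, 0], [0, 0, 0]], gripper=[1, 1, 1])

```text
clock: 13.75
eef_pos: [0.4796, -0.0565, 0.1114]
tool_rot: [-0.0, 1.0, 0.018, -0.0]
ft_force: [1.4, -0.9, -1.2]
opening: 0.164
grasp_force: 55.0
```

>>> jog_arm(translation=[[-0.0013, 0, 0], [-0.0025, 0, 0], [-0.0025, 0, 0]], dr=[[0, 0, 0], [0, 0, 0], [0, 0, 0]], gripper=[1, 1, 1])

```text
clock: 14.05
eef_pos: [0.4786, -0.0565, 0.1114]
tool_rot: [-0.0, 1.0, 0.018, -0.0]
ft_force: [2.0, -0.7, -1.2]
opening: 0.167
grasp_force: 55.0
```

>>> jog_arm(translation=[[-0.0013, 0, 0], [-0.0025, 0, 0], [-0.0025, 0, 0]], dr=[[0, 0, 0], [0, 0, 0], [0, 0, 0]], gripper=[1, 1, 1])

```text
clock: 14.35
eef_pos: [0.4776, -0.0565, 0.1115]
tool_rot: [-0.0, 1.0, 0.018, -0.0]
ft_force: [1.1, -0.2, -0.9]
opening: 0.167
grasp_force: 55.0
```

>>> jog_arm(translation=[[-0.0013, 0, 0], [-0.0025, 0, 0], [-0.0025, 0, 0]], dr=[[0, 0, 0], [0, 0, 0], [0, 0, 0]], gripper=[1, 1, 1])

```text
clock: 14.65
eef_pos: [0.477, -0.0565, 0.1116]
tool_rot: [0.0, 1.0, 0.018, 0.001]
ft_force: [5.7, -0.7, -3.7]
opening: 0.165
grasp_force: 55.0
```

Stop reached: the force jumped and the tool lags its command. I'll add a little pull and read again.

>>> jog_arm(translation=[[-0.0005, 0, 0], [-0.0005, 0, 0]], dr=[[0, 0, 0], [0, 0, 0]], gripper=[1, 1])

```text
clock: 14.85
eef_pos: [0.477, -0.0565, 0.1115]
tool_rot: [0.0, 1.0, 0.018, 0.001]
ft_force: [7.2, -0.1, -4.6]
opening: 0.169
grasp_force: 55.0
```

Run:
```python
from h import *
F=[]
for i in range(3):
  cams.grab_frame("side");F.append(read_state()["ft_force"])
print(np.round(F,1),read_state()["eef_pos"])
```

```text
[[ 7.7 -0.7 -3.9]
 [ 6.9 -0.7 -5.4]
 [ 7.1 -0.7 -4.1]] [ 0.47695385 -0.05651788  0.11153733]
```

>>> jog_arm(translation=[[-0.0002, 0, 0], [-0.0002, 0, 0], [-0.0002, 0, 0], [-0.0002, 0, 0], [-0.0002, 0, 0], [-0.0002, 0, 0], [-0.0002, 0, 0]], dr=[[0, 0, 0], [0, 0, 0], [0, 0, 0], [0, 0, 0], [0, 0, 0], [0, 0, 0], [0, 0, 0]], gripper=[1, 1, 1, 1, 1, 1, 1])

```text
clock: 15.7
eef_pos: [0.477, -0.0565, 0.1116]
tool_rot: [0.0, 1.0, 0.018, 0.001]
ft_force: [7.8, -0.9, -5.0]
opening: 0.165
grasp_force: 55.0
```

Held for over 0.8 s at about 8 N. Now I back off and lift.

>>> jog_arm(translation=[[0.005, 0, 0], [0.012, 0, 0], [0.02, 0, 0], [0.02, 0, 0], [0.02, 0, 0.04], [0.02, 0, 0.08], [0.02, 0, 0.12], [0.02, 0, 0.17], [0.02, 0, 0.17], [0.02, 0, 0.17], [0.02, 0, 0.17]], dr=[[0, 0, 0], [0, 0, 0], [0, 0, 0], [0, 0, 0], [0, 0, 0], [0, 0, 0], [0, 0, 0], [0, 0, 0], [0, 0, 0], [0, 0, 0], [0, 0, 0]], gripper=[1, 1, 1, 1, 1, 1, 1, 1, 1, 1, 1])

```text
clock: 16.8
eef_pos: [0.4839, -0.0564, 0.1783]
tool_rot: [-0.0, 1.0, 0.018, -0.001]
ft_force: [-0.7, 0.1, -1.3]
opening: 0.167
grasp_force: 55.0
```

Run:
```python
from h import *
s=read_state();print(s["eef_pos"],s["ft_force"])
q=s["tool_rot"];u=R.from_quat(q[[1,2,3,0]]).as_matrix()[:,0]
c=cams.grab_frame("side")
p=s["eef_pos"]+[0,0,.0188];P=[p,p-.066*u,p+.12*u,p+.12*u-[0,0,.08]];print(proj(c,P))
cv2.imwrite("pics/r1.png",cv2.resize(c["image"][165:275,240:350,::-1],None,fx=5,fy=5,interpolation=cv2.INTER_CUBIC))
```

```text
[ 0.48394406 -0.05644364  0.17831317] [-0.70980011  0.11640213 -1.26935518]
[[260.58691882 189.58520101]
 [231.3854019  191.54048306]
 [311.49732465 186.17525497]
 [309.52899194 217.22934454]]
```

View pics/r1.png

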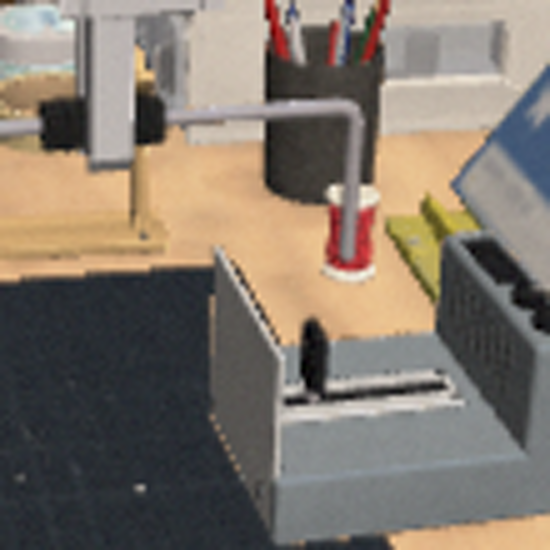

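Lever is up against the guard side. The rod has not slipped in the grip (tip at (309.4,216.6) against a predicted (309.5,217.2)). Back to the rack.

>>> jog_arm(translation=[[0, 0.05, 0.056], [0, 0.15, 0.056], [0, 0.25, 0.056], [0, 0.35, 0.056], [0, 0.45, 0.056], [0, 0.55, 0.056], [0, 0.63, 0.056], [0, 0.69, 0.056], [-0.0007, 0.731, 0.056], [-0.0007, 0.731, 0.056], [-0.0007, 0.731, 0.056], [-0.0007, 0.731, 0.056], [-0.0007, 0.731, 0.056]], dr=[[0, 0, 0], [0, 0, 0], [0, 0, 0], [0, 0, -0.005], [0, 0, -0.0097], [0, 0, -0.0097], [0, 0, -0.0097], [0, 0, -0.0097], [0, 0, -0.0097], [0, 0, -0.0097], [0, 0, -0.0097], [0, 0, -0.0097], [0, 0, -0.0097]], gripper=[1, 1, 1, 1, 1, 1, 1, 1, 1, 1, 1, 1, 1])

```text
clock: 18.15
eef_pos: [0.4843, 0.235, 0.2019]
tool_rot: [0.0, 1.0, -0.013, 0.0]
ft_force: [0.9, -0.5, -0.4]
opening: 0.167
grasp_force: 55.0
```

Run:
```python
from h import *
s=read_state();print(s["eef_pos"],s["tool_rot"],s["ft_force"])
```

```text
[0.48431751 0.23501036 0.20192364] [ 1.83250111e-06  9.99909221e-01 -1.34738171e-02  7.86153435e-05] [ 0.93202551 -0.49945274 -0.44833209]
```

>>> jog_arm(translation=[[-0.0018, 0.001, -0.06], [-0.0018, 0.001, -0.12], [-0.0018, 0.001, -0.18], [-0.0018, 0.001, -0.22], [-0.0018, 0.001, -0.25], [-0.0018, 0.001, -0.27], [-0.0018, 0.001, -0.28], [-0.0018, 0.001, -0.287], [-0.0018, 0.001, -0.287], [-0.0018, 0.001, -0.287], [-0.0018, 0.001, -0.287]], dr=[[0, 0, 0], [0, 0, 0], [0, 0, 0], [0, 0, 0], [0, 0, 0], [0, 0, 0], [0, 0, 0], [0, 0, 0], [0, 0, 0], [0, 0, 0], [0, 0, 0]], gripper=[1, 1, 1, 1, 1, 1, 1, 1, 1, 1, 1])

```text
clock: 19.25
eef_pos: [0.4836, 0.2364, 0.0875]
tool_rot: [-0.0, 1.0, -0.013, 0.0]
ft_force: [0.4, 0.4, -0.6]
opening: 0.166
grasp_force: 55.0
```

>>> jog_arm(translation=[[0, -0.0025, -0.002], [0, -0.0025, -0.004], [0, -0.0025, -0.004], [0, -0.0025, -0.004]], dr=[[0, 0, 0], [0, 0, 0], [0, 0, 0], [0, 0, 0]], gripper=[1, 1, 1, 1])

```text
clock: 19.65
eef_pos: [0.4834, 0.2352, 0.0855]
tool_rot: [0.0, 1.0, -0.013, 0.0]
ft_force: [0.7, -0.2, -0.2]
opening: 0.169
grasp_force: 55.0
```

>>> jog_arm(translation=[[0, 0, 0], [0, 0, 0], [0, 0, 0], [0, 0, 0], [0, 0, 0], [0, 0, 0], [0, 0, 0], [0, 0, 0], [0, 0, 0], [0, 0, 0]], dr=[[0, 0, 0], [0, 0, 0], [0, 0, 0], [0, 0, 0], [0, 0, 0], [0, 0, 0], [0, 0, 0], [0, 0, 0], [0, 0, 0], [0, 0, 0]], gripper=[0.8, 0.75, 0.7, 0.6, 0.5, 0.4, 0.4, 0.4, 0.4, 0.4], squeeze=10)

```text
clock: 20.65
eef_pos: [0.4834, 0.2353, 0.0854]
tool_rot: [0.0, 1.0, -0.013, -0.0]
ft_force: [-0.4, -0.1, -0.6]
opening: 0.602
grasp_force: 0.0
```

>>> jog_arm(translation=[[0, 0, 0.05], [0, 0, 0.15], [0, 0, 0.25], [0, 0, 0.3], [-0.2, -0.3, 0.3], [-0.3, -0.7, 0.3], [-0.3, -0.7, 0.3], [-0.3, -0.7, 0.3], [-0.3, -0.7, 0.3], [-0.3, -0.7, 0.3], [-0.3, -0.7, 0.3], [-0.3, -0.7, 0.3]], dr=[[0, 0, 0], [0, 0, 0], [0, 0, 0], [0, 0, 0], [0, 0, 0], [0, 0, 0], [0, 0, 0], [0, 0, 0], [0, 0, 0], [0, 0, 0], [0, 0, 0], [0, 0, 0]], gripper=[0.4, 0.4, 0.4, 0.4, 0.4, 0.4, 0.4, 0.4, 0.4, 0.4, 0.4, 0.4])

```text
clock: 21.85
eef_pos: [0.3633, -0.0455, 0.2057]
tool_rot: [0.0, 1.0, -0.014, 0.0]
ft_force: [1.1, 0.4, -0.1]
opening: 0.601
grasp_force: 0.0
```

Run:
```python
from h import *
t=cams.grab_frame("top");c=cams.grab_frame("side")
d=np.load("pics/f0.npz");print(read_state()["eef_pos"],read_state()["clock"])
f=lambda im:cv2.resize(im[:,:,::-1],(400,300),interpolation=cv2.INTER_AREA)
g=lambda im:cv2.resize(im[150:240,215:335,::-1],(400,300),interpolation=cv2.INTER_CUBIC)
cv2.imwrite("pics/e1.png",np.vstack([np.hstack([f(d["t"]),f(t["image"])]),np.hstack([g(d["s"]),g(c["image"])])]))
```

```text
[ 0.36376942 -0.04399738  0.20551291] 21.95
```

View pics/e1.png

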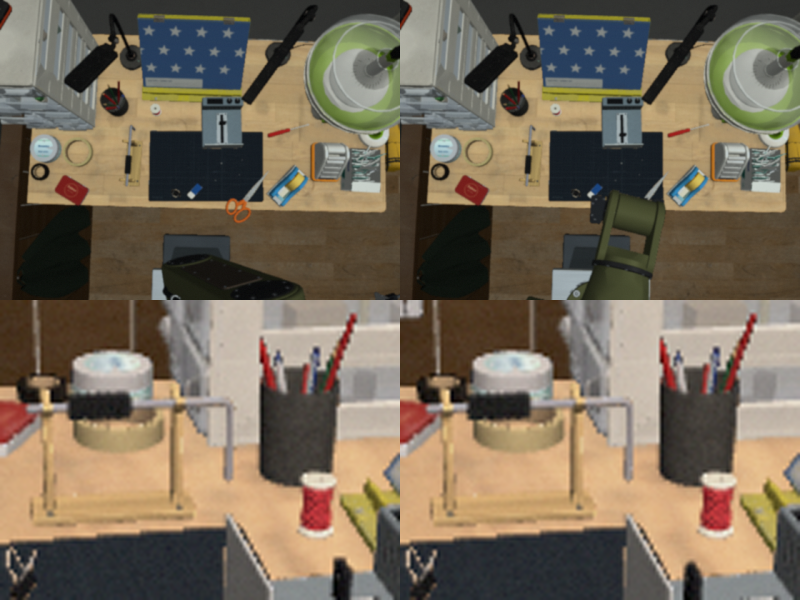

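The rod hangs exactly as before, with its tip at the same pixel in both side panels. The lever is at its stop and nothing else has moved.

```bash
python3 -c "
from workcell import ticket; print(ticket.close_job())"
```

```text
the job is handed in; nothing more can be done
None
```

The lever was drawn to its stop and held there for about 1 s at a wrist-measured pull of about 7–8 N (about 9 N with the vertical part). The rod is hung back in its rack as it was, nothing else was seen to have moved, and the job was handed in at about 22 s; no verdict came back.

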